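# Fit the slip drill bush that matches and lock it

### The job

Set up the drill jig with the slip bush standing in the blue tray: lower it into the hole of the graded row that matches its shank, notch towards the brass lock screw, until its collar sits flat on the plate, then turn it clockwise until it comes up snug against the lock screw, and let go. It is hardened and ground, so work by feel and never force it (15 N at the most against the screw, 35 N on the jig), and leave the other bushes and the tools where they are.

Things in the scene. Friction and masses are not known exactly. Their poses are not given: they have to be found in the camera images.
- jig: the drill jig, bolted to the cart: silver base plate 130 x 400 mm, a bar to be drilled, and on top the dark jig plate 100 x 320 mm, 28 mm thick, its top 56 mm above the cart; a red-handled toggle clamp at each end (up to 96 mm high). Origin: under the middle of the base, z up, y along the row of holes towards the larger ones, x across it.
- hole_15 (a point): centre of the mouth of the 15 mm liner hole, at the plate's top surface (bright rim). The row of five goes 15, 18, 22, 26, 30 mm, 62 mm apart, smallest at the jig's -y end; each hole is round, upright, 1 mm wider than the shank it is named for, lightly chamfered, 28 mm deep. Axes as the jig's.
- hole_18 (a point): centre of the mouth of the 18 mm liner hole, at the plate's top surface (bright rim). The row of five goes 15, 18, 22, 26, 30 mm, 62 mm apart, smallest at the jig's -y end; each hole is round, upright, 1 mm wider than the shank it is named for, lightly chamfered, 28 mm deep. Axes as the jig's.
- hole_22 (a point): centre of the mouth of the 22 mm liner hole, at the plate's top surface (bright rim). The row of five goes 15, 18, 22, 26, 30 mm, 62 mm apart, smallest at the jig's -y end; each hole is round, upright, 1 mm wider than the shank it is named for, lightly chamfered, 28 mm deep. Axes as the jig's.
- hole_26 (a point): centre of the mouth of the 26 mm liner hole, at the plate's top surface (bright rim). The row of five goes 15, 18, 22, 26, 30 mm, 62 mm apart, smallest at the jig's -y end; each hole is round, upright, 1 mm wider than the shank it is named for, lightly chamfered, 28 mm deep. Axes as the jig's.
- hole_30 (a point): centre of the mouth of the 30 mm liner hole, at the plate's top surface (bright rim). The row of five goes 15, 18, 22, 26, 30 mm, 62 mm apart, smallest at the jig's -y end; each hole is round, upright, 1 mm wider than the shank it is named for, lightly chamfered, 28 mm deep. Axes as the jig's.
- lock_18: lock screw of the 18 mm hole, brass, fixed, 23 mm from the hole's centre towards the jig's +x: shank 7 mm across, flat round head 19 mm across whose underside is 6.5 mm and top 10.5 mm above the plate. Origin: on its axis at the plate's top.
- bush_18: slip drill bush, steel, about 120 g: shank 18 mm across, 26 mm long, pointing down, foot chamfered; above it a dark collar 34 mm across, 18 mm high, with a notch (see notch_18) and a black bore on top. Origin: on the axis at the collar's underside, z up. Bearings are counterclockwise from its +x seen from above. Grip the collar's facing flats at +122 and -58 degrees, clear of the lock screw.
- notch_18 (a point): middle of the 18 mm bush's notch, 23 mm from its axis at bearing +2, level with the collar's underside: over the lock screw's axis on the way down. The collar's outer 6 mm are cut away from -28 to +32 degrees; from +32 on a bright ledge 4.5 mm high goes under the screw's head as the bush turns clockwise, up to a stop wall that meets the head after 35 to 70 degrees of turn: it differs by bush.
- lock_22: lock screw of the 22 mm hole, brass, fixed, 25 mm from the hole's centre towards the jig's +x: shank 7 mm across, flat round head 19 mm across whose underside is 6.5 mm and top 10.5 mm above the plate. Origin: on its axis at the plate's top.
- bush_22: slip drill bush, steel, about 160 g: shank 22 mm across, 26 mm long, pointing down, foot chamfered; above it a dark collar 38 mm across, 18 mm high, with a notch (see notch_22) and a black bore on top. Origin: on the axis at the collar's underside, z up. Bearings are counterclockwise from its +x seen from above. Grip the collar's facing flats at +122 and -58 degrees, clear of the lock screw.
- notch_22 (a point): middle of the 22 mm bush's notch, 25 mm from its axis at bearing +2, level with the collar's underside: over the lock screw's axis on the way down. The collar's outer 6 mm are cut away from -28 to +32 degrees; from +32 on a bright ledge 4.5 mm high goes under the screw's head as the bush turns clockwise, up to a stop wall that meets the head after 35 to 70 degrees of turn: it differs by bush.
- lock_26: lock screw of the 26 mm hole, brass, fixed, 27 mm from the hole's centre towards the jig's +x: shank 7 mm across, flat round head 19 mm across whose underside is 6.5 mm and top 10.5 mm above the plate. Origin: on its axis at the plate's top.
- bush_26: slip drill bush, steel, about 210 g: shank 26 mm across, 26 mm long, pointing down, foot chamfered; above it a dark collar 42 mm across, 18 mm high, with a notch (see notch_26) and a black bore on top. Origin: on the axis at the collar's underside, z up. Bearings are counterclockwise from its +x seen from above. Grip the collar's facing flats at +122 and -58 degrees, clear of the lock screw.
- notch_26 (a point): middle of the 26 mm bush's notch, 27 mm from its axis at bearing +2, level with the collar's underside: over the lock screw's axis on the way down. The collar's outer 6 mm are cut away from -28 to +32 degrees; from +32 on a bright ledge 4.5 mm high goes under the screw's head as the bush turns clockwise, up to a stop wall that meets the head after 35 to 70 degrees of turn: it differs by bush.
- tray: blue tray 110 x 110 mm, rim 12 mm, floor 3 mm thick, fixed; the bush to be fitted stands in it. Origin: under its centre.
- rack: grey tray 85 x 170 mm, rim 12 mm, floor 3 mm, fixed, holding the two bushes that are not wanted. Origin: under its centre.
- caliper: digital caliper lying flat, 210 mm long along its y, 12 mm high; bystander. Origin: under its middle.
- mallet: yellow-headed mallet lying on the cart, 170 mm long along its y, 38 mm high; bystander.
- oil: white bottle, 60 mm across, 160 mm high; bystander. Origin: under it.
- bracket_a: pressed steel angle bracket 70 x 40 x 35 mm; bystander.
- bracket_b: pressed steel angle bracket 70 x 40 x 35 mm; bystander.
- spanner: open-ended spanner lying flat; bystander.
There are look-alikes about, which are no part of the job. Leave any purple or red look-alike of the bush_26 alone.

How it is judged:
By the outcome, as a careful person would: the job done as asked, in the order asked, and still so for the second after the job is handed in, with the robot touching nothing.
It also fails if it takes over 72 s, if anything falls off the work surface, if the arm or the gripper's body presses on something with over 40 N, if the wrist force passes 120 N, or if a joint passes its speed limit or range.

### The arm

A 7-joint arm with a two-finger parallel gripper is mounted at the origin on the work surface. World frame = base frame: x ahead of the robot, y to its left, z up, the work surface at z = 0. Lengths are in m, angles in rad, forces in N, time in s.
With the tool pointing down it reaches from about 0.4 to 0.875 m from the base axis. Payload 19.3 kg.
Tool frame: the origin (TCP) lies at the very end of the fingers, on their centre line; the grasp point (between the pads) lies 19 mm behind it (robot.grasp_offset is the z of the grasp point in the tool frame, in m); z points along the fingers, y is the line along which they close (so a half turn about z gives the same grasp; the last joint's range is limited). The gripper opens to 85 mm and grips with 20 to 120 N. Pads are 22 mm wide; open, the fingers measure 114 mm over their backs; the gripper's body (76 mm by 85 mm) begins 54 mm behind the grasp point. The pads swing forward as they close: fully open they stand 13 mm farther back than shut.
Start: joints at [1.039, 0.521, -0.036, 1.599, 0.021, 1.021, -0.113], TCP at [0.278, -0.56, 0.231] pointing down, gripper open.
Joint ranges: [-2.91, 2.91], [-0.3, 2.13], [-1.5, 1.42], [0.17, 2.43], [-1.26, 4.41], [0.16, 1.93], [-2.52, 2.52]. Speed limits (rad/s): [1.89, 1.89, 2.39, 2.39, 3.01, 3.01, 3.01].

### API

Orientations are given as a unit quaternion [w, x, y, z].
In Python, from station import robot, imaging gives the robot as it stands. The module is installed in compiled form; this text tells all that it offers.
- The arm moves only by the tool step_arm, never from a script. Its argument "motion" is a list of rows, each an object with "linear": the shift along the tool's x, y, z in m, a list of three; "twist": the turn about the tool's z in degrees. In form: [{"linear": [x, y, z], "twist": twist}, ...]. A call has 1 to 12 rows; each row is the pose to reach, as a shift and turn from the pose commanded when the call began, along the tool's axes at that moment; what a row does not reach only later rows make up. A row lasts 1/12 s, in which the tool goes at most 41.7 mm and 7.16 degrees, less where a joint would pass 70% of its speed; a pose out of reach is approached as far as the arm can. A call with a gripper value outside its range is refused whole. "gripper" is the closure, from 0 (fully open) to 1 (shut), set as the call begins (left out, the last holds). The fingers move at their own pace and stop on an object; "force" is the grip in N (left out, the last holds). Time passes only in rows, so rows that repeat a pose let the fingers close. It gives the time, the measured TCP pose, the force, the opening and the grip force at its end, in the units of the state.
- robot.read_state(): the state, without advancing time (a new reading comes with each control period).
- imaging.camera(name): name is "scene" or "top"; returns the picture (384x512x3 uint8, red, green, blue); there is no depth.
- imaging.calibration(name): a dict with "fx", "fy", "cx", "cy" (pixels), "k1" (the pictures are not rectified: a ray, as slopes to the right and down, at radius r is drawn at 1 + k1 r^2 times it, then the intrinsics apply), "world_from_camera" (4x4, takes a point from camera to world coordinates). Camera axes: x right, y down, z forward; pixel columns grow to the right and rows downward; lengths in m; the calibration is good to about 2 mm. A picture is of the moment at which its call begins. calibration takes no time and is no camera call.
- robot.finish_job(): hands the job in; it is judged then, once.
The state is a dict: "t": time; "joint_pos": joint angles; "qvel": joint speeds; "tau": joint torques, N m; "ee_pos": TCP position; "ee_rot": TCP orientation; "force": force on the tool from outside, world axes, zero at the start; "torque": the same for the moment, N m; "grip_width": finger opening in m; "gripper_force": force on a finger pad.
Only numpy, scipy, OpenCV 4.12 (cv2) and the standard library are available. Lean on these libraries where they do the work, as an engineer would, in place of code of your own. Each camera call takes 0.05 s, during which the arm holds its last target. There are 200 camera calls.

## Working session

There is one attempt and no reset: what is moved stays moved. The work goes in short steps, Python scripts to look and compute and a tool call to move; the robot and the scene stay as the last step left them, time stands still between calls to the robot, and variables do not carry over. Pictures are saved under pics/ and viewed, at most 10 in all, crops included, and the job is handed in when it is done.

Besides the shell and the picture viewer there is one more tool, called in YAML: its name, and indented under it one key for each argument. step_arm: Moves the arm, as the interface text tells. Its arguments: {"type":"object","properties":{"motion":{"type":"array","items":{"type":"object","properties":{"linear":{"type":"array","items":{"type":"number"}},"twist":{"type":"number"}}}},"gripper":{"type":"number"},"force":{"type":"number"}},"required":["motion"]}

```bash
mkdir -p pics
cat > h.py <<'E'
import numpy as np, cv2
from station import robot, imaging
def ray(cal,u,v):
    x=np.array([(u-cal['cx'])/cal['fx'],(v-cal['cy'])/cal['fy']]); s=x.copy()
    for _ in range(20): s=x/(1+cal['k1']*(s@s))
    T=np.array(cal['world_from_camera']); return T[:3,3],T[:3,:3]@np.r_[s,1]
def onz(cal,u,v,z):
    o,d=ray(cal,u,v); return o+d*(z-o[2])/d[2]
def proj(cal,p):
    T=np.array(cal['world_from_camera']); q=T[:3,:3].T@(np.asarray(p)-T[:3,3]); s=q[:2]/q[2]
    s=s*(1+cal['k1']*(s@s)); return s*[cal['fx'],cal['fy']]+[cal['cx'],cal['cy']]
E
python3 - <<'E'
from h import *
for n in("scene","top"):
    im=imaging.camera(n); cv2.imwrite(f"pics/{n}0.png",im[:,:,::-1])
    cv2.imwrite(f"pics/{n}0b.png",cv2.resize(im[:,:,::-1],(800,600),interpolation=cv2.INTER_CUBIC))
    c=imaging.calibration(n); print({k:np.round(v,4).tolist() for k,v in c.items()})
s=robot.read_state(); print(s, robot.grasp_offset)
E
```

```text
{'fx': 394.2811, 'fy': 394.2811, 'cx': 255.758, 'cy': 193.3265, 'k1': -0.0874, 'world_from_camera': [[0.5308, 0.6583, -0.5337, 1.176], [0.8474, -0.4211, 0.3235, -0.4271], [-0.0118, -0.6239, -0.7814, 1.023], [0.0, 0.0, 0.0, 1.0]]}
{'fx': 397.9792, 'fy': 397.9792, 'cx': 259.9366, 'cy': 188.4606, 'k1': -0.039, 'world_from_camera': [[0.0106, -0.997, 0.0769, 0.4427], [-0.9999, -0.0107, -0.0003, -0.0052], [0.0011, -0.0769, -0.997, 1.4357], [0.0, 0.0, 0.0, 1.0]]}
{'t': 0.1, 'joint_pos': array([ 1.03879262,  0.52196895, -0.03632861,  1.59989223,  0.02119633,
        1.02109294, -0.11280921]), 'qvel': array([-0.00129631, -0.0005169 ,  0.00159555, -0.00097001, -0.00070624,
       -0.00165984,  0.0017175 ]), 'tau': array([ 1.00598270e-03, -9.28490210e+01,  1.98257916e+00, -3.70528400e+01,
        1.79388409e-02,  5.62426008e-03,  6.14759392e-05]), 'ee_pos': array([ 0.27833   , -0.55930156,  0.23079525]), 'ee_rot': array([-4.67249677e-04,  9.73462816e-01,  2.28844723e-01, -1.41996103e-04]), 'force': array([1.01467235, 0.0991945 , 0.03432808]), 'torque': array([-0.01625494,  0.0069374 , -0.00218838]), 'gripper_force': 0.0, 'grip_width': 0.08559254318980783} -0.0187
```

View pics/scene0b.png

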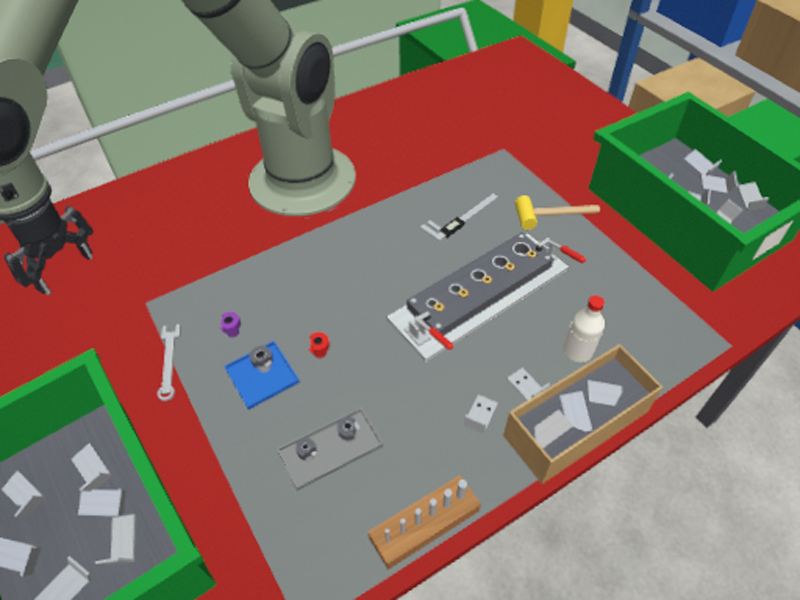

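View pics/top0b.png

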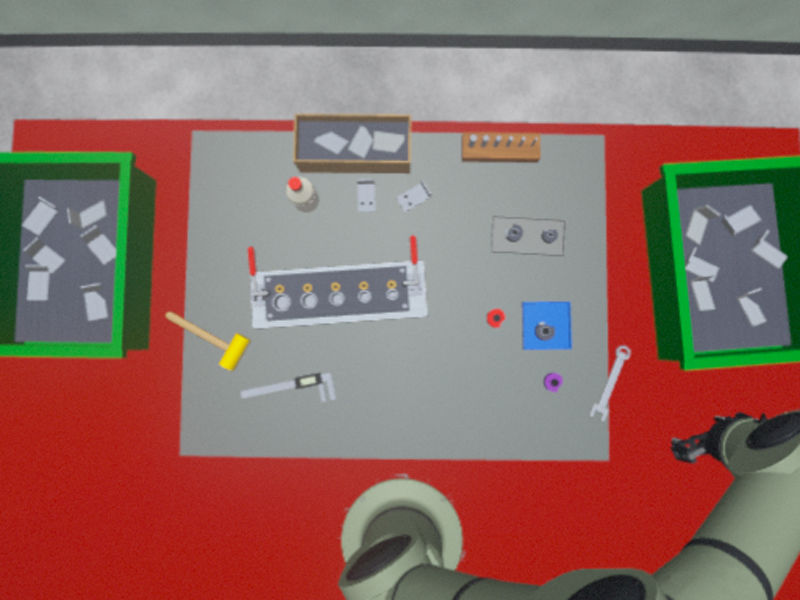

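The scene view shows the bush in the blue tray near (262,357) and the jig row from (435,303) to (521,248). In the top view the bush is near (545,331) and the hole row runs from (391,294) to (282,301), with the screws on the far (+x) side. I'll enlarge both areas.

Run:
```python
import cv2,numpy as np
s=cv2.imread("pics/scene0.png");t=cv2.imread("pics/top0.png")
def crop(im,x,y,w,h,k): return cv2.resize(im[y:y+h,x:x+w],(w*k,h*k),interpolation=cv2.INTER_CUBIC)
a=crop(t,329,188,40,40,10); b=crop(s,140,208,60,60,6)  # 400, 360
c=crop(t,155,160,125,55,6)   # 750x330
b=cv2.resize(b,(400,400))
top=np.hstack([a,b]); cv2.imwrite("pics/c1.png",top)
d=crop(t,310,135,60,30,6); e=crop(s,248,150,115,75,6)
cv2.imwrite("pics/c2.png",c);
```

```text
(no output)
```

View pics/c1.png

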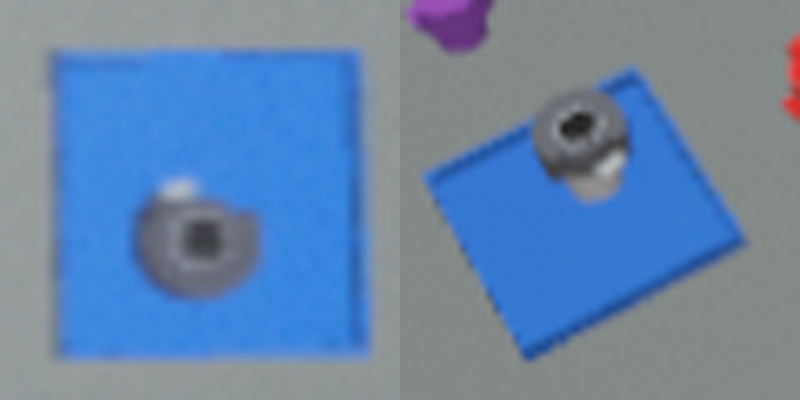

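View pics/c2.png

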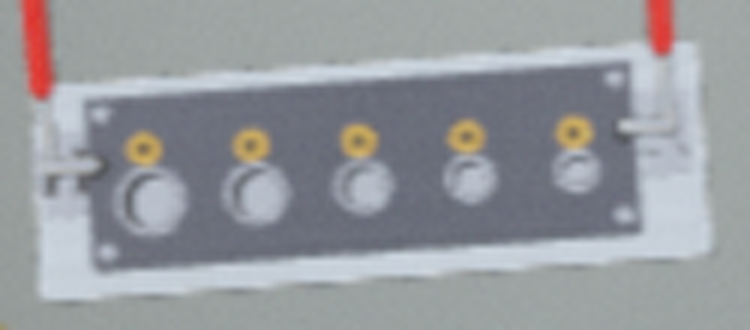

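The tray bush is round, with its notch to the upper right in the top view and the bright ledge CCW of it at the upper left. The five brass screws and the holes are clear in the top crop. Next I'll measure.

```bash
cat > m.py <<'E'
from h import *
from scipy.optimize import least_squares
ims={n:cv2.imread(f"pics/{n}0.png")[:,:,::-1] for n in("scene","top")}; C={n:imaging.calibration(n) for n in ims}
off=np.array([21.5,23,25,27,29])/1000; yy=(np.arange(5)-2)*.062
def blobs(m,lo,hi):
    n,l,st,ce=cv2.connectedComponentsWithStats(m.astype(np.uint8)); return [(ce[i],st[i],l==i) for i in range(1,n) if lo<=st[i,4]<=hi]
if __name__=="__main__":
  for n,im in ims.items():
    hsv=cv2.cvtColor(np.ascontiguousarray(im),cv2.COLOR_RGB2HSV)
    # screws: weight by saturation
    h,s,v=[hsv[:,:,i].astype(float) for i in range(3)]
    m=(h>12)&(h<30)&(s>80)&(v>60)
    roi=np.zeros(m.shape,bool)
    roi[(slice(155,215) if n=="top" else slice(145,215)),(slice(165,262) if n=="top" else slice(265,345))]=1
    B=[b for b in blobs(cv2.dilate((m&roi).astype(np.uint8),np.ones((2,2))),4,80)]
    P=[]
    for c,st,l in B:
        k=cv2.dilate(l.astype(np.uint8),np.ones((3,3)))>0; w=np.where(k&(h>8)&(h<35),np.maximum(s-60,0),0)
        ys,xs=np.nonzero(k); ww=w[ys,xs]; P.append(onz(C[n],(xs*ww).sum()/ww.sum(),(ys*ww).sum()/ww.sum(),.0655)[:2])
    P=np.array(P); P=P[np.argsort(P[:,1])]; print(n,len(P),np.round(P*1000,1).tolist(),st[4])
    if len(P)==5:
        def f(q,r=True):
            X=np.c_[np.cos(q[2])*off-np.sin(q[2])*yy,np.sin(q[2])*off+np.cos(q[2])*yy]+q[:2]; return (X-P).ravel()
        r=least_squares(f,[.55,.1,0]); q=r.x; print(" jig row",q[:2]*1000,np.degrees(q[2]),"rms mm",1000*np.sqrt((r.fun**2).mean()))
    # ortho of bushes
    for nm,cx,cy in (("b",.46,-.25),) : pass
  # tray + bushes ortho at z=.047, 0.5mm/px
  def ortho(n,cx,cy,z,half=.04,px=.0005):
    N=int(2*half/px); g=np.array([[proj(C[n],[cx+half-i*px,cy+half-j*px,z]) for j in range(N)] for i in range(N)],np.float32)
    return cv2.remap(np.ascontiguousarray(ims[n]),g[...,0],g[...,1],cv2.INTER_CUBIC)
  pts=[(349,212),(329,149),(351.5,151.5)]
  rows=[]
  for p in pts:
    c=onz(C["top"],*p,.047); print("approx",c)
    rows.append(np.hstack([ortho(n,c[0],c[1],.047) for n in("top","scene")]))
  o=np.hstack(rows[:1]+[]) ; o=cv2.resize(o,(800,400),interpolation=cv2.INTER_NEAREST)
  q=cv2.resize(np.hstack(rows[1:]),(800,200))
  cv2.imwrite("pics/o1.png",np.vstack([o,q])[:,:,::-1])
E
python3 m.py
```

```text
scene 6 [[572.0, 27.8], [569.2, 89.9], [566.3, 151.2], [563.3, 213.1], [560.2, 274.9], [492.5, 321.3]] 39
top 5 [[571.7, 28.3], [568.6, 90.3], [565.8, 152.1], [562.3, 214.0], [559.6, 276.1]] 36
 jig row [540.56914125 150.13412298] 4.588912100548139 rms mm 0.145222661094754
approx [ 0.47066384 -0.31748122  0.047     ]
approx [ 0.69220617 -0.2481079   0.047     ]
approx [ 0.6842577  -0.32782909  0.047     ]
```

View pics/o1.png

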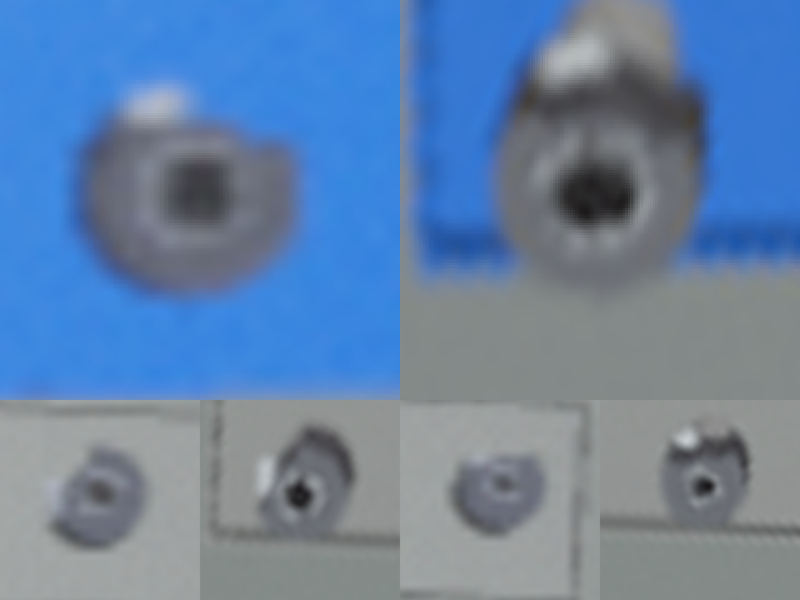

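The tray bush's collar measures about 42 mm in both views, and the rack ones about 38 and 34 mm. So it is bush_26 and goes in hole_26. The bush is near (0.4727, -0.3165) with a yaw of about -37°, so its flats lie at about 85° and -95°. The jig row fit has an rms of 0.15 mm. I'm moving now.

```bash
cat >> h.py <<'E'
from scipy.spatial.transform import Rotation as R
def go(x,y,z,az=None):
    "tool-frame shift (mm) and twist (deg) from the measured pose; az: azimuth of tool x"
    s=robot.read_state(); q=s['ee_rot']; M=R.from_quat(q,scalar_first=True).as_matrix()
    a=np.degrees(np.arctan2(M[1,0],M[0,0])); d=M.T@(np.array([x,y,z])-s['ee_pos'])
    print("t",s['t'],"pos",np.round(s['ee_pos']*1000,2),"az %.2f"%a,"tilt",np.round(M[:,2],4),"F",np.round(s['force'],1),"j7 %.1f"%np.degrees(s['joint_pos'][6]),"w %.4f"%s['grip_width'])
    print("linear mm",np.round(d*1000,2), "twist", None if az is None else round(-(az-a),2)); return M
E
python3 -c "
from h import *
go(.4727,-.3165,.12,175)"
```

```text
t 0.1 pos [ 278.33 -559.3   230.8 ] az 26.46 tilt [-5.e-04  8.e-04 -1.e+00] F [1.  0.1 0. ] j7 -6.5 w 0.0856
linear mm [ 282.2  -130.66  110.9 ] twist -148.54
```

step_arm:
  motion:
    - {"linear": [0.012, -0.006, 0.004], "twist": -4}
    - {"linear": [0.036, -0.017, 0.014], "twist": -11}
    - {"linear": [0.064, -0.03, 0.025], "twist": -18}
    - {"linear": [0.094, -0.044, 0.037], "twist": -25}
    - {"linear": [0.125, -0.058, 0.049], "twist": -32}
    - {"linear": [0.156, -0.072, 0.061], "twist": -39}
    - {"linear": [0.187, -0.087, 0.073], "twist": -46}
    - {"linear": [0.216, -0.1, 0.085], "twist": -53}
    - {"linear": [0.242, -0.112, 0.095], "twist": -60}
    - {"linear": [0.263, -0.122, 0.103], "twist": -67}
    - {"linear": [0.276, -0.128, 0.109], "twist": -74}
    - {"linear": [0.282, -0.131, 0.111], "twist": -81}
  gripper: 0.25
  force: 40

```text
t: 1.1
ee_pos: [0.4737, -0.314, 0.1192]
ee_rot: [-0.001, 0.588, 0.809, 0.0]
force: [-0.2, -0.1, -0.1]
grip_width: 0.0639
gripper_force: 0.0
```

step_arm:
  motion:
    - {"linear": [0, 0, 0], "twist": -7}
    - {"linear": [0, 0, 0], "twist": -14}
    - {"linear": [0, 0, 0], "twist": -21}
    - {"linear": [0, 0, 0], "twist": -28}
    - {"linear": [0, 0, 0], "twist": -35}
    - {"linear": [0, 0, 0], "twist": -42}
    - {"linear": [0, 0, 0], "twist": -49}
    - {"linear": [0, 0, 0], "twist": -56}
    - {"linear": [0, 0, 0], "twist": -62}
    - {"linear": [0, 0, 0], "twist": -66}
    - {"linear": [0, 0, 0], "twist": -67.5}
    - {"linear": [0, 0, 0], "twist": -67.5}

```text
t: 2.1
ee_pos: [0.4723, -0.3167, 0.12]
ee_rot: [-0.0, 0.044, 0.999, 0.0]
force: [0.4, -0.7, 0.7]
grip_width: 0.0642
gripper_force: 0.0
```

```bash
python3 -c "
from h import *
go(.4727,-.3165,.029,175)
for n in('top','scene'):
    im=imaging.camera(n); cv2.imwrite(f'pics/{n}1.png',im[:,:,::-1]); print(proj(imaging.calibration(n),[.4727,-.3165,.047]))
s=cv2.imread('pics/scene1.png');t=cv2.imread('pics/top1.png')
cv2.imwrite('pics/c3.png',np.hstack([cv2.resize(t[190:240,325:375],(400,400)),cv2.resize(s[200:260,140:200],(400,400))]))
"
```

```text
t 2.1 pos [ 472.33 -316.67  120.02] az 174.94 tilt [-3.e-04  5.e-04 -1.e+00] F [ 0.4 -0.7  0.7] j7 85.3 w 0.0642
linear mm [-0.39  0.16 91.02] twist -0.06
[348.71694122 211.41353208]
[166.15709004 226.5622083 ]
```

View pics/c3.png

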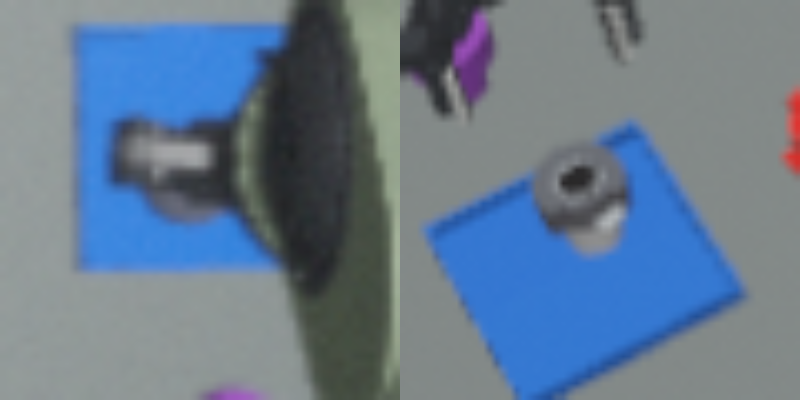

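The top crop shows the gripper over the bush and the scene crop shows the fingers straddling above it, with the bush unmoved. I'll descend and watch the force.

step_arm:
  motion:
    - {"linear": [0, 0, 0.008]}
    - {"linear": [0, 0, 0.024]}
    - {"linear": [0, 0, 0.042]}
    - {"linear": [0, 0, 0.058]}
    - {"linear": [0, 0, 0.07]}
    - {"linear": [0, 0, 0.078]}
    - {"linear": [0, 0, 0.084]}
    - {"linear": [0, 0, 0.088]}
    - {"linear": [0, 0, 0.091]}
    - {"linear": [0, 0, 0.091]}

```text
validation failed for argument at $.mo...
```

step_arm:
  motion:
    - {"linear": [0, 0, 0]}
    - {"linear": [0, 0, 0]}
    - {"linear": [0, 0, 0]}
    - {"linear": [0, 0, 0]}
    - {"linear": [0, 0, 0]}
    - {"linear": [0, 0, 0]}
    - {"linear": [0, 0, 0]}
    - {"linear": [0, 0, 0]}
  gripper: 1
  force: 40

```text
validation failed for argument at $.mo...
```

step_arm:
  motion:
    - {"linear": [0, 0, 0.008], "twist": 0}
    - {"linear": [0, 0, 0.024], "twist": 0}
    - {"linear": [0, 0, 0.042], "twist": 0}
    - {"linear": [0, 0, 0.058], "twist": 0}
    - {"linear": [0, 0, 0.07], "twist": 0}
    - {"linear": [0, 0, 0.078], "twist": 0}
    - {"linear": [0, 0, 0.084], "twist": 0}
    - {"linear": [0, 0, 0.088], "twist": 0}
    - {"linear": [0, 0, 0.091], "twist": 0}
    - {"linear": [0, 0, 0.091], "twist": 0}

```text
t: 3.03
ee_pos: [0.4726, -0.3166, 0.0292]
ee_rot: [-0.0, 0.044, 0.999, 0.0]
force: [0.0, -0.2, 0.0]
grip_width: 0.0641
gripper_force: 0.0
```

step_arm:
  motion:
    - {"linear": [0, 0, 0], "twist": 0}
    - {"linear": [0, 0, 0], "twist": 0}
    - {"linear": [0, 0, 0], "twist": 0}
    - {"linear": [0, 0, 0], "twist": 0}
    - {"linear": [0, 0, 0], "twist": 0}
    - {"linear": [0, 0, 0], "twist": 0}
    - {"linear": [0, 0, 0], "twist": 0}
    - {"linear": [0, 0, 0], "twist": 0}
  gripper: 1
  force: 40

```text
t: 3.7
ee_pos: [0.4729, -0.3169, 0.03]
ee_rot: [0.0, 0.044, 0.999, -0.0]
force: [-0.0, 0.7, 5.0]
grip_width: 0.0403
gripper_force: 39.8
```

```bash
python3 -c "
from h import *
go(.4727,-.3165,.029,175); print(robot.read_state()['torque'])"
```

```text
t 3.7 pos [ 472.9  -316.89   30.03] az 174.94 tilt [ 8.e-04 -7.e-04 -1.e+00] F [-0.   0.7  5. ] j7 79.8 w 0.0403
linear mm [0.24 0.37 1.03] twist -0.06
[0.0704166  0.16393258 0.00496653]
```

The grip is on the flats (40.3 mm) and square. Now I'll lift.

step_arm:
  motion:
    - {"linear": [0, 0, -0.004], "twist": 0}
    - {"linear": [0, 0, -0.012], "twist": 0}
    - {"linear": [0, 0, -0.028], "twist": 0}
    - {"linear": [0, 0, -0.05], "twist": 0}
    - {"linear": [0, 0, -0.075], "twist": 0}
    - {"linear": [0, 0, -0.098], "twist": 0}
    - {"linear": [0, 0, -0.114], "twist": 0}
    - {"linear": [0, 0, -0.12], "twist": 0}
    - {"linear": [0, 0, -0.12], "twist": 0}

```text
t: 4.45
ee_pos: [0.4729, -0.317, 0.1509]
ee_rot: [0.001, 0.044, 0.999, -0.001]
force: [-0.1, -0.0, -2.9]
grip_width: 0.0406
gripper_force: 41.0
```

```bash
python3 -c "
from h import *
go(.5358,.2115,.15,-145.4); print(robot.read_state()['torque'])"
```

```text
t 4.45 pos [ 472.95 -317.03  150.86] az 174.94 tilt [ 0.0017 -0.0015 -1.    ] F [-0.1 -0.  -2.9] j7 87.0 w 0.0406
linear mm [-1.5950e+01  5.3202e+02  1.8000e-01] twist 320.34
[-0.01399836 -0.03304927  0.01877501]
```

step_arm:
  motion:
    - {"linear": [0, 0.004, 0], "twist": 0}
    - {"linear": [0, 0.016, 0], "twist": 0}
    - {"linear": [-0.001, 0.036, 0], "twist": 0}
    - {"linear": [-0.002, 0.06, 0], "twist": 0}
    - {"linear": [-0.003, 0.086, 0], "twist": 0}
    - {"linear": [-0.004, 0.112, 0], "twist": 0}
    - {"linear": [-0.005, 0.138, 0], "twist": 0}
    - {"linear": [-0.006, 0.164, 0], "twist": 0}
    - {"linear": [-0.006, 0.19, 0], "twist": 0}
    - {"linear": [-0.007, 0.216, 0], "twist": 0}
    - {"linear": [-0.007, 0.242, 0], "twist": 0}
    - {"linear": [-0.008, 0.268, 0], "twist": 0}

```text
t: 5.45
ee_pos: [0.503, -0.048, 0.1484]
ee_rot: [-0.001, 0.044, 0.999, 0.0]
force: [0.9, -0.6, -1.7]
grip_width: 0.0409
gripper_force: 40.9
```

step_arm:
  motion:
    - {"linear": [-0.001, 0.026, 0], "twist": -2}
    - {"linear": [-0.002, 0.052, 0], "twist": -6}
    - {"linear": [-0.003, 0.08, 0], "twist": -10}
    - {"linear": [-0.004, 0.108, 0], "twist": -14}
    - {"linear": [-0.005, 0.136, 0], "twist": -18}
    - {"linear": [-0.006, 0.164, 0], "twist": -22}
    - {"linear": [-0.006, 0.192, 0], "twist": -26}
    - {"linear": [-0.007, 0.216, 0], "twist": -30}
    - {"linear": [-0.008, 0.238, 0], "twist": -34}
    - {"linear": [-0.008, 0.254, 0], "twist": -37}
    - {"linear": [-0.008, 0.262, 0], "twist": -39}
    - {"linear": [-0.008, 0.264, 0], "twist": -39.6}

```text
t: 6.45
ee_pos: [0.5344, 0.2134, 0.1487]
ee_rot: [-0.0, -0.299, 0.954, 0.0]
force: [0.2, -0.8, -2.5]
grip_width: 0.0404
gripper_force: 40.9
```

step_arm:
  motion:
    - {"linear": [0, 0, 0.008], "twist": 0}
    - {"linear": [0, 0, 0.024], "twist": 0}
    - {"linear": [0, 0, 0.038], "twist": 0}
    - {"linear": [0, 0, 0.046], "twist": 0}
    - {"linear": [0, 0, 0.048], "twist": 0}
    - {"linear": [0, 0, 0.048], "twist": 0}

```text
t: 6.95
ee_pos: [0.535, 0.2114, 0.1007]
ee_rot: [-0.001, -0.297, 0.955, -0.0]
force: [0.0, -0.6, -2.4]
grip_width: 0.0409
gripper_force: 40.9
```

```bash
python3 -c "
from h import *
go(.5358,.2115,.1,-145.4); print(robot.read_state()['torque'])
for n in('top','scene'):
    im=imaging.camera(n); cv2.imwrite(f'pics/{n}2.png',im[:,:,::-1]); print(proj(imaging.calibration(n),[.5358,.2115,.056]))
s=cv2.imread('pics/scene2.png');t=cv2.imread('pics/top2.png')
cv2.imwrite('pics/c4.png',np.hstack([cv2.resize(s[140:200,280:340],(600,600),interpolation=cv2.INTER_CUBIC),cv2.resize(t[165:225,175:195],(200,600))]))
"
```

```text
t 6.95 pos [535.02 211.42 100.68] az -145.49 tilt [-1.e-03 -3.e-04 -1.e+00] F [ 0.  -0.6 -2.4] j7 62.5 w 0.0409
linear mm [-0.69 -0.38  0.68] twist -0.09
[ 0.03634212 -0.00785695 -0.04327907]
[197.47319628 191.6001649 ]
[319.89871814 167.10324059]
```

View pics/c4.png

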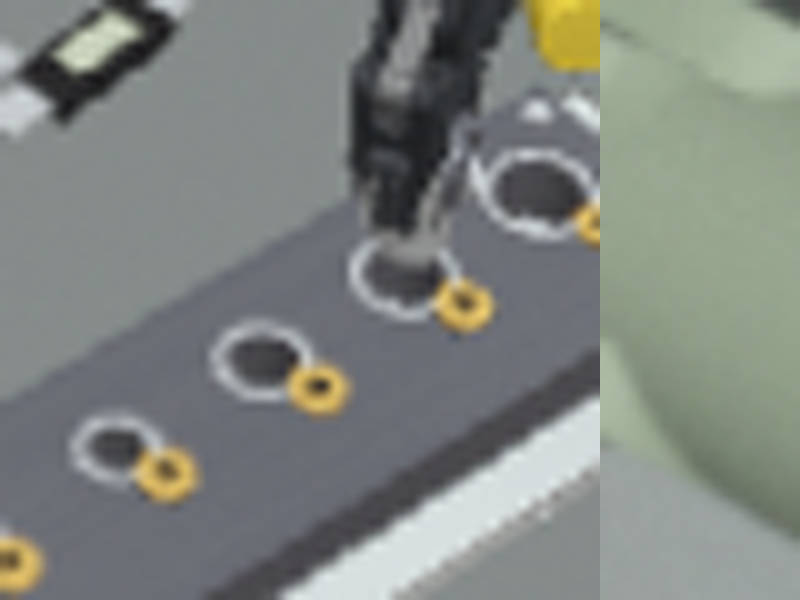

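In the scene crop the rim of hole_26 is centred at about (405,273), which is within 0.5 px of my prediction. The bush foot is just above it at (410,245). I'll descend by feel.

step_arm:
  motion:
    - {"linear": [-0.0007, -0.0004, 0.003], "twist": 0}
    - {"linear": [-0.0007, -0.0004, 0.008], "twist": 0}
    - {"linear": [-0.0007, -0.0004, 0.012], "twist": 0}
    - {"linear": [-0.0007, -0.0004, 0.015], "twist": 0}
    - {"linear": [-0.0007, -0.0004, 0.0165], "twist": 0}
    - {"linear": [-0.0007, -0.0004, 0.018], "twist": 0}
    - {"linear": [-0.0007, -0.0004, 0.019], "twist": 0}
    - {"linear": [-0.0007, -0.0004, 0.02], "twist": 0}
    - {"linear": [-0.0007, -0.0004, 0.02], "twist": 0}

```text
t: 7.8
ee_pos: [0.536, 0.212, 0.0812]
ee_rot: [-0.0, -0.297, 0.955, 0.0]
force: [-0.3, 0.1, -1.9]
grip_width: 0.0409
gripper_force: 40.9
```

```bash
python3 -c "
from h import *
go(.5358,.2115,.0808,-145.4); print(robot.read_state()['torque'])"
```

```text
t 7.8 pos [536.04 212.    81.2 ] az -145.44 tilt [-1.e-04  0.e+00 -1.e+00] F [-0.3  0.1 -1.9] j7 61.3 w 0.0409
linear mm [ 0.48 -0.27  0.4 ] twist -0.04
[ 0.04280228  0.05239574 -0.02176021]
```

step_arm:
  motion:
    - {"linear": [0.0003, -0.0002, 0.001], "twist": 0}
    - {"linear": [0.0003, -0.0002, 0.002], "twist": 0}
    - {"linear": [0.0003, -0.0002, 0.003], "twist": 0}
    - {"linear": [0.0003, -0.0002, 0.004], "twist": 0}
    - {"linear": [0.0003, -0.0002, 0.004], "twist": 0}

```text
t: 8.22
ee_pos: [0.5358, 0.2118, 0.0771]
ee_rot: [-0.0, -0.297, 0.955, 0.0]
force: [-0.4, 2.2, -2.3]
grip_width: 0.0403
gripper_force: 40.9
```

```bash
python3 -c "
from h import *
go(.5358,.2115,.0768,-145.4); print(robot.read_state()['torque'])"
```

```text
t 8.2167 pos [535.82 211.78  77.14] az -145.44 tilt [-2.e-04  2.e-04 -1.e+00] F [-0.4  2.2 -2.3] j7 61.1 w 0.0403
linear mm [ 0.18 -0.22  0.34] twist -0.04
[ 0.40583663  0.12965818 -0.0032926 ]
```

The foot is in the hole, with light contact pushing the tool towards +y. I'll ease it that way and go on.

step_arm:
  motion:
    - {"linear": [-0.0003, 0.0004, 0.001], "twist": 0}
    - {"linear": [-0.0003, 0.0004, 0.003], "twist": 0}
    - {"linear": [-0.0003, 0.0004, 0.005], "twist": 0}
    - {"linear": [-0.0003, 0.0004, 0.007], "twist": 0}
    - {"linear": [-0.0003, 0.0004, 0.008], "twist": 0}
    - {"linear": [-0.0003, 0.0004, 0.008], "twist": 0}

```text
t: 8.72
ee_pos: [0.5358, 0.212, 0.069]
ee_rot: [-0.0, -0.297, 0.955, -0.0]
force: [0.2, 0.7, -2.0]
grip_width: 0.0407
gripper_force: 40.9
```

```bash
python3 -c "
from h import *
go(.5358,.2115,.0571,-145.4); print(robot.read_state()['torque'])"
```

```text
t 8.7167 pos [535.81 212.03  68.95] az -145.44 tilt [-4.e-04 -2.e-04 -1.e+00] F [ 0.2  0.7 -2. ] j7 60.5 w 0.0407
linear mm [ 0.3  -0.43 11.85] twist -0.04
[ 0.04183456  0.09413437 -0.00728128]
```

step_arm:
  motion:
    - {"linear": [-0.0001, 0.0001, 0.001], "twist": 0}
    - {"linear": [-0.0001, 0.0001, 0.0025], "twist": 0}
    - {"linear": [-0.0001, 0.0001, 0.004], "twist": 0}
    - {"linear": [-0.0001, 0.0001, 0.0055], "twist": 0}
    - {"linear": [-0.0001, 0.0001, 0.007], "twist": 0}
    - {"linear": [-0.0001, 0.0001, 0.0085], "twist": 0}
    - {"linear": [-0.0001, 0.0001, 0.0095], "twist": 0}
    - {"linear": [-0.0001, 0.0001, 0.0095], "twist": 0}

```text
t: 9.38
ee_pos: [0.5359, 0.2123, 0.0596]
ee_rot: [-0.0, -0.297, 0.955, 0.0]
force: [-0.1, -0.6, -3.1]
grip_width: 0.041
gripper_force: 40.9
```

step_arm:
  motion:
    - {"linear": [0, 0, 0.0005], "twist": 0}
    - {"linear": [0, 0, 0.001], "twist": 0}
    - {"linear": [0, 0, 0.0015], "twist": 0}
    - {"linear": [0, 0, 0.002], "twist": 0}
    - {"linear": [0, 0, 0.002], "twist": 0}

```text
t: 9.8
ee_pos: [0.5359, 0.2123, 0.0577]
ee_rot: [-0.0, -0.297, 0.955, 0.0]
force: [-0.9, 0.8, -2.6]
grip_width: 0.0406
gripper_force: 41.0
```

```bash
python3 -c "
from h import *
go(.5358,.2115,.0571,-145.4); print(robot.read_state()['torque'])"
```

```text
t 9.8 pos [535.92 212.26  57.7 ] az -145.44 tilt [-1.e-04 -0.e+00 -1.e+00] F [-0.9  0.8 -2.6] j7 59.8 w 0.0406
linear mm [ 0.53 -0.55  0.6 ] twist -0.04
[ 0.01194051  0.0678438  -0.03482131]
```

Down to 57.7 mm with no contact yet. I expect seating at about 57.

step_arm:
  motion:
    - {"linear": [0, 0, 0.0005], "twist": 0}
    - {"linear": [0, 0, 0.001], "twist": 0}
    - {"linear": [0, 0, 0.001], "twist": 0}

```text
t: 10.05
ee_pos: [0.536, 0.2124, 0.0572]
ee_rot: [0.0, -0.297, 0.955, -0.0]
force: [-1.6, -1.1, 4.9]
grip_width: 0.0406
gripper_force: 41.6
```

step_arm:
  motion:
    - {"linear": [0, 0, 0.0005], "twist": 0}
    - {"linear": [0, 0, 0.0005], "twist": 0}
    - {"linear": [0, 0, 0.0005], "twist": 0}

```text
t: 10.3
ee_pos: [0.536, 0.2124, 0.057]
ee_rot: [0.0, -0.297, 0.955, -0.0]
force: [-5.2, -2.3, 13.8]
grip_width: 0.0407
gripper_force: 42.3
```

The collar touched down at 57.2 mm, as predicted. I'll ease off the pressure, then start turning clockwise.

step_arm:
  motion:
    - {"linear": [0, 0, -0.0005], "twist": 0}
    - {"linear": [0, 0, -0.0005], "twist": 0}

```text
t: 10.47
ee_pos: [0.536, 0.2124, 0.0571]
ee_rot: [0.0, -0.297, 0.955, -0.0]
force: [-2.7, -1.4, 6.2]
grip_width: 0.041
gripper_force: 41.8
```

step_arm:
  motion:
    - {"linear": [0, 0, 0], "twist": 2}
    - {"linear": [0, 0, 0], "twist": 5}
    - {"linear": [0, 0, 0], "twist": 8}
    - {"linear": [0, 0, 0], "twist": 10}
    - {"linear": [0, 0, 0], "twist": 10}

```text
t: 10.88
ee_pos: [0.536, 0.2128, 0.0571]
ee_rot: [0.0, -0.212, 0.977, 0.0]
force: [-1.7, 1.8, 5.5]
grip_width: 0.041
gripper_force: 41.7
```

```bash
python3 -c "
from h import *
go(.5358,.2115,.0571,-145.4); print(robot.read_state()['torque'])"
```

```text
t 10.8833 pos [536.04 212.8   57.14] az -155.53 tilt [ 5.e-04  5.e-04 -1.e+00] F [-1.7  1.8  5.5] j7 51.0 w 0.0410
linear mm [ 0.75 -1.09  0.04] twist -10.13
[ 0.13681361  0.417625   -0.01346426]
```

step_arm:
  motion:
    - {"linear": [0, 0, 0], "twist": 2}
    - {"linear": [0, 0, 0], "twist": 5}
    - {"linear": [0, 0, 0], "twist": 8}
    - {"linear": [0, 0, 0], "twist": 11}
    - {"linear": [0, 0, 0], "twist": 14}
    - {"linear": [0, 0, 0], "twist": 17}
    - {"linear": [0, 0, 0], "twist": 19}
    - {"linear": [0, 0, 0], "twist": 20}
    - {"linear": [0, 0, 0], "twist": 20}

```text
t: 11.63
ee_pos: [0.5361, 0.2127, 0.0571]
ee_rot: [0.0, -0.04, 0.999, 0.0]
force: [-2.4, 1.7, 5.6]
grip_width: 0.0409
gripper_force: 41.8
```

```bash
python3 -c "
from h import *
go(.536,.2124,.0571,-145.4); print(robot.read_state()['torque'])"
```

```text
t 11.6333 pos [536.1  212.72  57.13] az -175.41 tilt [ 5.e-04  4.e-04 -1.e+00] F [-2.4  1.7  5.6] j7 34.0 w 0.0409
linear mm [ 0.12 -0.32  0.03] twist -30.01
[0.04835682 0.49263874 0.08207292]
```

step_arm:
  motion:
    - {"linear": [0, 0, 0], "twist": 1.5}
    - {"linear": [0, 0, 0], "twist": 3}
    - {"linear": [0, 0, 0], "twist": 4}
    - {"linear": [0, 0, 0], "twist": 4}

```text
t: 11.97
ee_pos: [0.5361, 0.2127, 0.0571]
ee_rot: [0.0, -0.005, 1.0, 0.0]
force: [-3.0, 1.4, 7.3]
grip_width: 0.0403
gripper_force: 41.8
```

```bash
python3 -c "
from h import *
go(.536,.2124,.0571,-145.4); print(robot.read_state()['torque'])"
```

```text
t 11.9667 pos [536.11 212.67  57.13] az -179.41 tilt [ 5.e-04  4.e-04 -1.e+00] F [-3.   1.4  7.3] j7 30.6 w 0.0403
linear mm [ 0.11 -0.26  0.03] twist -34.01
[-0.00208821  0.44047235  0.12090188]
```

step_arm:
  motion:
    - {"linear": [0, 0, 0], "twist": 1}
    - {"linear": [0, 0, 0], "twist": 2}
    - {"linear": [0, 0, 0], "twist": 3}
    - {"linear": [0, 0, 0], "twist": 3}

```text
t: 12.3
ee_pos: [0.5362, 0.2126, 0.0572]
ee_rot: [0.0, 0.021, 1.0, 0.0]
force: [-2.2, 0.7, 6.9]
grip_width: 0.0409
gripper_force: 41.8
```

```bash
python3 -c "
from h import *
go(.536,.2124,.0571,-145.4); print(robot.read_state()['torque'])"
```

```text
t 12.3 pos [536.16 212.62  57.16] az 177.59 tilt [ 6.e-04  3.e-04 -1.e+00] F [-2.2  0.7  6.9] j7 28.1 w 0.0409
linear mm [ 0.15 -0.23  0.06] twist 322.99
[-0.09749213  0.44049516  0.10126848]
```

step_arm:
  motion:
    - {"linear": [0, 0, 0], "twist": 1}
    - {"linear": [0, 0, 0], "twist": 2}
    - {"linear": [0, 0, 0], "twist": 3}
    - {"linear": [0, 0, 0], "twist": 3}

```text
t: 12.63
ee_pos: [0.5361, 0.2126, 0.0571]
ee_rot: [0.0, 0.047, 0.999, 0.0]
force: [-2.7, 0.7, 7.2]
grip_width: 0.0407
gripper_force: 41.8
```

```bash
python3 -c "
from h import *
go(.536,.2124,.0571,-145.4); print(robot.read_state()['torque'])"
```

```text
t 12.6333 pos [536.08 212.63  57.13] az 174.59 tilt [ 4.e-04  3.e-04 -1.e+00] F [-2.7  0.7  7.2] j7 25.6 w 0.0407
linear mm [ 0.06 -0.24  0.03] twist 319.99
[-0.0691869   0.49087394  0.07591674]
```

step_arm:
  motion:
    - {"linear": [0, 0, 0], "twist": 1}
    - {"linear": [0, 0, 0], "twist": 2}
    - {"linear": [0, 0, 0], "twist": 2}

```text
t: 12.88
ee_pos: [0.5361, 0.2126, 0.0571]
ee_rot: [0.0, 0.065, 0.998, 0.0]
force: [-1.7, 0.1, 7.5]
grip_width: 0.0409
gripper_force: 41.8
```

```bash
python3 -c "
from h import *
go(.536,.2124,.0571,-145.4); print(robot.read_state()['torque'])"
```

```text
t 12.8833 pos [536.06 212.65  57.12] az 172.59 tilt [ 4.e-04  4.e-04 -1.e+00] F [-1.7  0.1  7.5] j7 23.9 w 0.0409
linear mm [ 0.03 -0.25  0.02] twist 317.99
[-0.04780118  0.53770368  0.07814906]
```

step_arm:
  motion:
    - {"linear": [0, 0, 0], "twist": 1}
    - {"linear": [0, 0, 0], "twist": 2}
    - {"linear": [0, 0, 0], "twist": 2}

```text
t: 13.13
ee_pos: [0.536, 0.2127, 0.0571]
ee_rot: [0.0, 0.082, 0.997, 0.0]
force: [-2.3, 1.4, 8.1]
grip_width: 0.0409
gripper_force: 41.8
```

```bash
python3 -c "
from h import *
go(.536,.2124,.0571,-145.4); print(robot.read_state()['torque'])"
```

```text
t 13.1333 pos [536.01 212.69  57.14] az 170.60 tilt [ 4.e-04  4.e-04 -1.e+00] F [-2.3  1.4  8.1] j7 22.2 w 0.0409
linear mm [-0.04 -0.29  0.04] twist 316.0
[-0.03348473  0.57254243  0.08700773]
```

step_arm:
  motion:
    - {"linear": [0, 0, 0], "twist": 1}
    - {"linear": [0, 0, 0], "twist": 2}
    - {"linear": [0, 0, 0], "twist": 2}

```text
t: 13.38
ee_pos: [0.536, 0.2127, 0.0571]
ee_rot: [0.0, 0.099, 0.995, 0.0]
force: [-2.3, 0.5, 7.3]
grip_width: 0.0406
gripper_force: 41.8
```

```bash
python3 -c "
from h import *
go(.536,.2124,.0571,-145.4); print(robot.read_state()['torque'])"
```

```text
t 13.3833 pos [536.01 212.7   57.14] az 168.59 tilt [ 3.e-04  4.e-04 -1.e+00] F [-2.3  0.5  7.3] j7 20.5 w 0.0406
linear mm [-0.05 -0.29  0.04] twist 313.99
[0.00857538 0.67205328 0.09600852]
```

step_arm:
  motion:
    - {"linear": [0, 0, 0], "twist": 1}
    - {"linear": [0, 0, 0], "twist": 2}
    - {"linear": [0, 0, 0], "twist": 2}

```text
t: 13.63
ee_pos: [0.536, 0.2127, 0.0571]
ee_rot: [0.0, 0.117, 0.993, 0.0]
force: [-3.3, 1.4, 6.6]
grip_width: 0.0403
gripper_force: 41.8
```

```bash
python3 -c "
from h import *
go(.536,.2124,.0571,-145.4); print(robot.read_state()['torque'])"
```

```text
t 13.6333 pos [536.03 212.72  57.14] az 166.60 tilt [ 4.e-04  4.e-04 -1.e+00] F [-3.3  1.4  6.6] j7 18.9 w 0.0403
linear mm [-0.05 -0.32  0.04] twist 312.0
[0.05372443 0.64710528 0.03265198]
```

step_arm:
  motion:
    - {"linear": [0, 0, 0], "twist": 1}
    - {"linear": [0, 0, 0], "twist": 2}
    - {"linear": [0, 0, 0], "twist": 2}

```text
t: 13.88
ee_pos: [0.536, 0.2127, 0.0571]
ee_rot: [0.0, 0.134, 0.991, 0.0]
force: [-2.7, 0.9, 7.6]
grip_width: 0.0403
gripper_force: 41.8
```

```bash
python3 -c "
from h import *
go(.536,.2124,.0571,-145.4); print(robot.read_state()['torque'])"
```

```text
t 13.8833 pos [536.02 212.69  57.14] az 164.59 tilt [ 4.e-04  4.e-04 -1.e+00] F [-2.7  0.9  7.6] j7 17.2 w 0.0403
linear mm [-0.06 -0.29  0.04] twist 309.99
[0.08789745 0.6411585  0.11212312]
```

step_arm:
  motion:
    - {"linear": [0, 0, 0], "twist": 1}
    - {"linear": [0, 0, 0], "twist": 2}
    - {"linear": [0, 0, 0], "twist": 2}

```text
t: 14.13
ee_pos: [0.536, 0.2127, 0.0571]
ee_rot: [0.0, 0.151, 0.988, 0.0]
force: [-2.9, 1.0, 8.0]
grip_width: 0.041
gripper_force: 41.8
```

```bash
python3 -c "
from h import *
go(.536,.2124,.0571,-145.4); print(robot.read_state()['torque'])"
```

```text
t 14.1333 pos [536.04 212.67  57.12] az 162.59 tilt [ 4.e-04  4.e-04 -1.e+00] F [-2.9  1.   8. ] j7 15.6 w 0.0410
linear mm [-0.04 -0.27  0.02] twist 307.99
[0.01837761 0.62672422 0.12202479]
```

step_arm:
  motion:
    - {"linear": [0, 0, 0], "twist": 1}
    - {"linear": [0, 0, 0], "twist": 2}
    - {"linear": [0, 0, 0], "twist": 2}

```text
t: 14.38
ee_pos: [0.536, 0.2127, 0.0571]
ee_rot: [0.0, 0.169, 0.986, 0.0]
force: [-2.8, 1.4, 7.4]
grip_width: 0.0408
gripper_force: 41.8
```

```bash
python3 -c "
from h import *
go(.536,.2124,.0571,-145.4); print(robot.read_state()['torque'])"
```

```text
t 14.3833 pos [536.   212.68  57.1 ] az 160.60 tilt [ 3.e-04  3.e-04 -1.e+00] F [-2.8  1.4  7.4] j7 13.9 w 0.0408
linear mm [-0.1  -0.26  0.  ] twist 306.0
[0.01995512 0.60228937 0.07467704]
```

step_arm:
  motion:
    - {"linear": [0, 0, 0], "twist": 1}
    - {"linear": [0, 0, 0], "twist": 2}
    - {"linear": [0, 0, 0], "twist": 2}

```text
t: 14.63
ee_pos: [0.536, 0.2126, 0.0571]
ee_rot: [0.0, 0.186, 0.983, 0.0]
force: [-1.7, 0.4, 7.6]
grip_width: 0.0408
gripper_force: 41.8
```

```bash
python3 -c "
from h import *
go(.536,.2124,.0571,-145.4); print(robot.read_state()['torque'])"
```

```text
t 14.6333 pos [536.04 212.6   57.1 ] az 158.59 tilt [ 3.e-04  3.e-04 -1.e+00] F [-1.7  0.4  7.6] j7 12.2 w 0.0408
linear mm [-0.03 -0.2  -0.  ] twist 303.99
[-0.02465212  0.67158301  0.1186142 ]
```

step_arm:
  motion:
    - {"linear": [0, 0, 0], "twist": 1}
    - {"linear": [0, 0, 0], "twist": 2}
    - {"linear": [0, 0, 0], "twist": 2}

```text
t: 14.88
ee_pos: [0.536, 0.2126, 0.0571]
ee_rot: [0.0, 0.203, 0.979, 0.0]
force: [-2.4, 0.3, 7.2]
grip_width: 0.0406
gripper_force: 41.8
```

```bash
python3 -c "
from h import *
go(.536,.2124,.0571,-145.4); print(robot.read_state()['torque'])"
```

```text
t 14.8833 pos [535.97 212.61  57.09] az 156.60 tilt [ 2.e-04  2.e-04 -1.e+00] F [-2.4  0.3  7.2] j7 10.6 w 0.0406
linear mm [-0.11 -0.18 -0.01] twist 302.0
[-0.00241053  0.7620976   0.10219996]
```

step_arm:
  motion:
    - {"linear": [0, 0, 0], "twist": 1}
    - {"linear": [0, 0, 0], "twist": 2}
    - {"linear": [0, 0, 0], "twist": 2}

```text
t: 15.13
ee_pos: [0.5358, 0.2128, 0.0571]
ee_rot: [-0.0, 0.22, 0.976, 0.0]
force: [-4.6, 1.6, 8.5]
grip_width: 0.0408
gripper_force: 41.9
```

```bash
python3 -c "
from h import *
go(.536,.2124,.0571,-145.4); print(robot.read_state()['torque'])"
```

```text
t 15.1333 pos [535.76 212.81  57.09] az 154.62 tilt [-0.e+00  4.e-04 -1.e+00] F [-4.6  1.6  8.5] j7 8.9 w 0.0408
linear mm [-0.39 -0.27 -0.01] twist 300.02
[0.12038601 0.98917686 0.15419072]
```

step_arm:
  motion:
    - {"linear": [0, 0, 0], "twist": 1}
    - {"linear": [0, 0, 0], "twist": 2}
    - {"linear": [0, 0, 0], "twist": 2}

```text
t: 15.38
ee_pos: [0.5355, 0.213, 0.0571]
ee_rot: [-0.0, 0.237, 0.972, 0.0]
force: [-4.9, 2.7, 8.3]
grip_width: 0.0405
gripper_force: 41.9
```

```bash
python3 -c "
from h import *
go(.536,.2124,.0571,-145.4); print(robot.read_state()['torque'])
im=imaging.camera('scene'); cv2.imwrite('pics/s3.png',cv2.resize(im[130:190,290:350,::-1],(600,600),interpolation=cv2.INTER_CUBIC))"
```

```text
t 15.3833 pos [535.53 213.02  57.07] az 152.63 tilt [-3.e-04  5.e-04 -1.e+00] F [-4.9  2.7  8.3] j7 7.3 w 0.0405
linear mm [-0.7  -0.34 -0.03] twist 298.03
[0.25396359 1.299795   0.26756825]
```

View pics/s3.png

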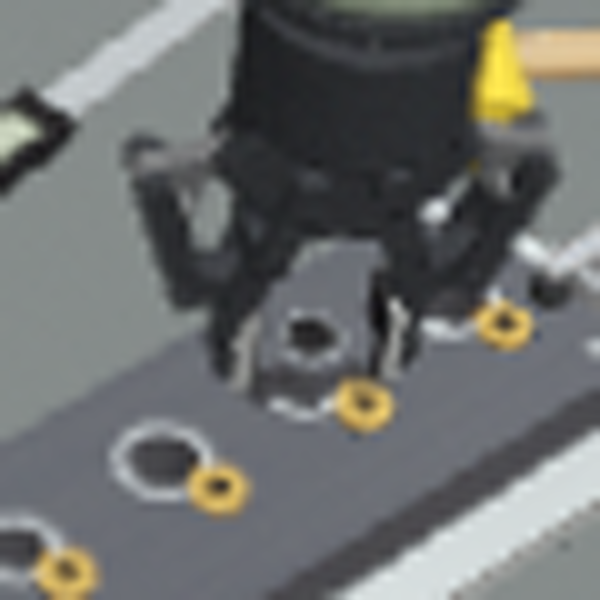

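The torque has climbed from a friction baseline of about 0.09 to 0.27 N m, and the TCP is being shoved off to (-x, +y), starting at about 60° of turn. That is the stop wall on the screw. In the picture the ledge has swept past the screw head at (362,402). A small confirming nudge comes next.

step_arm:
  motion:
    - {"linear": [0, 0, 0], "twist": 0.4}
    - {"linear": [0, 0, 0], "twist": 0.4}

```text
t: 15.6
ee_pos: [0.5355, 0.213, 0.0571]
ee_rot: [-0.0, 0.24, 0.971, 0.0]
force: [-6.1, 2.7, 8.9]
grip_width: 0.0404
gripper_force: 42.0
```

```bash
python3 -c "
from h import *
go(.536,.2124,.0571,-145.4); print(robot.read_state()['torque'])"
```

```text
t 15.6 pos [535.51 213.03  57.08] az 152.28 tilt [-3.e-04  6.e-04 -1.e+00] F [-6.1  2.7  8.9] j7 7.0 w 0.0404
linear mm [-0.72 -0.33 -0.02] twist 297.68
[0.14564712 1.28013815 0.29058014]
```

Torque is rising against a firm stop, about 10 N at the screw, so it is snug. I'll release with a modest opening and go straight up.

step_arm:
  motion:
    - {"linear": [0, 0, 0], "twist": 0}
    - {"linear": [0, 0, 0], "twist": 0}
    - {"linear": [0, 0, 0], "twist": 0}
    - {"linear": [0, 0, 0], "twist": 0}
    - {"linear": [0, 0, 0], "twist": 0}
  gripper: 0.35

```text
t: 16.02
ee_pos: [0.536, 0.2122, 0.0567]
ee_rot: [-0.0, 0.241, 0.971, -0.0]
force: [-0.1, -0.2, -0.2]
grip_width: 0.0553
gripper_force: 0.0
```

step_arm:
  motion:
    - {"linear": [0, 0, -0.002], "twist": 0}
    - {"linear": [0, 0, -0.006], "twist": 0}
    - {"linear": [0, 0, -0.014], "twist": 0}
    - {"linear": [0, 0, -0.026], "twist": 0}
    - {"linear": [0, 0, -0.045], "twist": 0}
    - {"linear": [0, 0, -0.07], "twist": 0}
    - {"linear": [0, 0, -0.1], "twist": 0}
    - {"linear": [0, 0, -0.13], "twist": 0}
    - {"linear": [0, 0, -0.15], "twist": 0}
    - {"linear": [0, 0, -0.16], "twist": 0}

```text
t: 16.85
ee_pos: [0.5366, 0.2128, 0.2208]
ee_rot: [0.002, 0.241, 0.971, 0.001]
force: [0.3, 0.1, -0.1]
grip_width: 0.0555
gripper_force: 0.0
```

```bash
python3 -c "
from h import *
go(.536,.2124,.0571,-145.4)
im=imaging.camera('scene'); cv2.imwrite('pics/s4.png',cv2.resize(im[135:185,295:345,::-1],(600,600),interpolation=cv2.INTER_CUBIC))"
```

```text
t 16.85 pos [536.63 212.85 220.75] az 152.16 tilt [ 0.0037  0.0014 -1.    ] F [ 0.3  0.1 -0.1] j7 15.3 w 0.0555
linear mm [  0.78  -1.18 163.65] twist 297.56
```

View pics/s4.png

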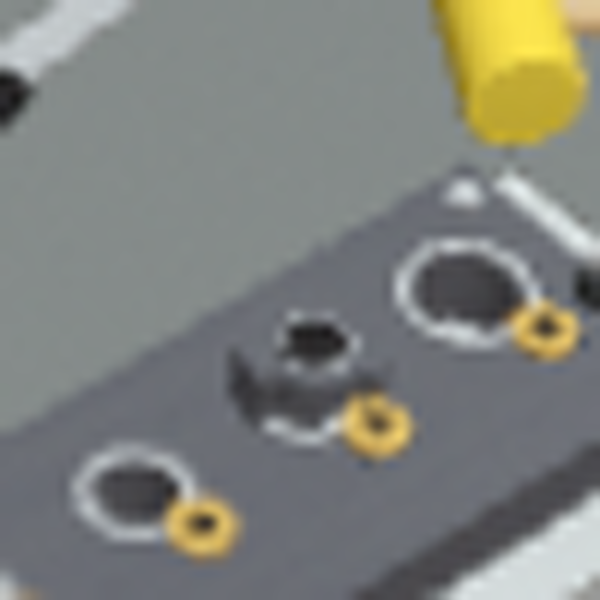

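The bush stands upright and seated in hole_26 (bore at about (313,338)), with the screw head over the ledge against its wall at (377,425). The hand is clear, so I'm handing it in.

```bash
python3 -c "
from station import robot
print(robot.finish_job())"
```

```text
the job is handed in; nothing more can be done
None
```

The 26 mm slip bush is seated in hole_26, turned about 60° clockwise until snug on its lock screw (roughly 10 N, estimated from wrist torque), and released; the job was handed in at about 17 s, with no verdict returned.

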